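# Hold the bag clip open over the recipe card

### The arm

A 7-joint arm with a two-finger parallel gripper is mounted at the origin on the work surface; the furniture and walls round the work are solid. World frame = base frame: x ahead of the robot, y to its left, z up, the work surface at z = 0. Lengths are in m, angles in degrees, forces in N, time in s.
With the tool pointing down it reaches from about 0.35 to 0.775 m from the base axis. Payload 3.1 kg.
Tool frame: the origin (TCP) lies on the centre line of the jaws, within the pads' length; the fingertips stand 22 mm ahead of it and the grasp point (between the pads) lies 3 mm ahead of it; z points along the fingers, y is the line along which they close (so a half turn about z gives the same grasp; the last joint's range is limited). The gripper opens to 85 mm and grips with 20 to 120 N. Pads are 22 mm wide; open, the fingers measure 114 mm over their backs; the gripper's body (76 mm by 85 mm) begins 54 mm behind the grasp point. The pads swing forward as they close: fully open they stand 13 mm farther back than shut.
Start: joints at [-67.592, 17.813, 0.802, 86.603, -0.252, 75.585, -1.558], TCP at [0.231, 0.499, 0.253] pointing down, gripper open.
Joint ranges: [-154.91, 154.91], [-16.99, 109.72], [-72.82, 74.43], [7.12, 147.25], [-82.49, 262.49], [11.32, 116.49], [-174.64, 174.64]. Speed limits (degrees/s): [159.86, 159.86, 180, 180, 180, 180, 180].

### API

Orientations are given as [roll, pitch, yaw] about the fixed x, y, z axes, in that order (R = Rz(yaw) Ry(pitch) Rx(roll)).
In Python, from rig import arm gives the robot as it stands. The module is installed in compiled form; this text tells all that it offers.
- The arm moves only by the tool step_arm, never from a script. Its argument "motion" is one flat list of numbers, 4 for each row, row after row: the shift along the tool's x, y, z in m, then the turn about the tool's z in degrees. In form: [tx, ty, tz, roll, tx, ty, tz, roll, ...]. A call has 1 to 8 rows; each row is the pose to reach, as a shift and turn from the pose commanded when the call began, along the tool's axes at that moment; what a row does not reach only later rows make up. A row lasts 1/8 s, in which the tool goes at most 62.5 mm and 10.7 degrees, less where a joint would pass 70% of its speed; a pose out of reach is approached as far as the arm can. A call with a gripper value outside its range is refused whole. "fingers" is the closure in counts, from 0 (fully open) to 255 (shut), set as the call begins (left out, the last holds). The fingers move at their own pace and stop on an object; "force" is the grip in N (left out, the last holds). Time passes only in rows, so rows that repeat a pose let the fingers close. It gives the time, the measured TCP pose, the force, the opening and the grip force at its end, in the units of the state.
- arm.get_obs(): the state, without advancing time (a new reading comes with each control period).
- arm.get_image(name): name is "scene" or "top" or "wrist"; returns the picture (480x640x3 uint8, blue, green, red); there is no depth.
- arm.camera_params(name): a dict with "camera_matrix" (3x3 intrinsics, pixels), "origin" and "attitude" of the camera in the world. Camera axes: x right, y down, z forward; pixel columns grow to the right and rows downward; lengths in m; the calibration is good to about 2 mm. The wrist camera is an equidistant fisheye: a pixel r from the principal point sees the ray r / f radians off the axis. A picture is of the moment at which its call begins: read the wrist's pose just before it. camera_params takes no time and is no camera call; for the wrist camera it gives the pose at the moment of the call.
- arm.hand_in(): hands the job in; it is judged then, once.
Trained networks look in the newest picture that a camera, given by its name, has taken for a name from the list of things; names that differ only in an ending like _2 or _b are one class to them, and where a whole thing is asked for, a point or a joint stands for the part that bears it (a point fixed in the world has none). Each returns a list of dicts, best first, with "conf" (0 to 1); they miss things now and then, are a little off and sometimes report something else, mostly with a low value. They report only what shows in the picture. A call takes as long as a camera call. They do not tell look-alikes from the thing itself.
- arm.look_for(query, camera): "location" ([x, y, z] in m, in world coordinates, good to about 4 mm: the middle of the surface that is visible of it).
- arm.silhouettes(query, camera): "region" (480x640 bool, what is visible of it).
- arm.tip_of(query, camera): "location" ([x, y, z] in m, in world coordinates, good to about 4 mm: a listed point, or the origin of a listed thing).
The state is a dict: "time_s": time; "q": joint angles; "joint_velocities": joint speeds; "joint_torque": joint torques, N m; "ee_pos": TCP position; "ee_rot": TCP orientation; "ft_force": force on the tool from outside, world axes, zero at the start; "wrist_torque": the same for the moment, N m; "opening": finger opening in m; "gripper_force": force on a finger pad.
Only numpy, scipy, OpenCV 4.12 (cv2) and the standard library are available. Lean on these libraries where they do the work, as an engineer would, in place of code of your own. Each camera call takes 0.05 s, during which the arm holds its last target. There are 200 camera calls.

### The job

Lift the wooden spring clip up off the two wire hooks it hangs on, and squeeze its handles so that its jaws gape at least 15 mm. Bring it over the middle of the recipe card's top edge and finish holding it there, level and still, squeezed open, with one jaw in front of the card and one behind it, their tips about 1 to 2 cm below the edge and the clip clear of the card all round, so that I can slip a note under it: do not let go at the end. Do not knock the card or push the other things about.

Things in the scene. Friction and masses are not known exactly. Their poses are not given: they have to be found in the camera images.
- clip_grip (a point): Place to squeeze the clip, between its two handle ends; fixed to the coil, 50 mm above the pin. Axes: z up the clip, y along the pin, x the way the handles are squeezed and the jaws spread. The handle ends are rolls 8 mm thick, 24 mm long in y, at rest centred at this height 25 mm to either side in x (58 mm over their outsides). The clip is the same turned half round about z.
- clip_mouth (a point): Point between the jaw tips, fixed to the coil, 39 mm below the pin, 89 mm below clip_grip; axes as clip_grip. The tips are rounded, 6 mm thick, 24 mm wide in y; they end 3 mm below this point when shut, 1 to 2 mm higher when open. Up to 30 mm above this point the gap between the open jaws is free.
- clip: Large light-wood peg-type spring clip, 96 mm tall, 24 mm wide, 0.09 kg, hanging handles up, jaws down by a 68 mm long, 5 mm thick steel cross pin. Origin: middle of the pin; axes as clip_grip. The pin lies in the V-shaped bottoms of the two hooks, whose wire tips end 12 mm above its axis: 20 mm straight up frees it.
- clip_near (a joint): Angle of the lever on the clip's -x side, rad: 0 shut, 0.36 stop; both open alike. Jaw gap about 78 mm x angle (15 mm at 0.19, 27 at 0.35). Spring: 3 N on the handle ends starts it, 9 N opens it fully. Outside width of the handle ends: 46 mm at 0.12 rad, 35 at 0.22, 26 at 0.30. As they close, the pin and jaws sink up to 7 mm relative to them.
- clip_far (a joint): The same for the lever on the +x side.
- hook_stand: Fixed stand: wooden foot 110 x 84 x 14 mm and two upright 5 mm steel wires, 44 mm apart, bent over into upturned hooks. Origin on the counter below the clip's pin, which hangs 150 mm up along y. From the hooks (22 mm to either side in y) the wires run back in +x, 160 mm up, to the uprights 56 mm away; nothing of it is higher than 163 mm.
- card: Fixed wooden block 57 x 170 x 22 mm with an upright stiff ruled recipe card standing in its slot, 150 mm wide, 4 mm thick, its top edge 125 mm above the counter. Origin at the centre of the underside; x is normal to the card, y runs along its width.
- card_edge (a point): Middle of the card's top edge, axes as card.
- keys: Bystander: bunch of keys lying flat, about 101 x 122 x 8 mm.
- salt_shaker: Bystander: glass salt shaker, 44 mm across, 90 mm tall; origin under its foot.
- pepper_mill: Bystander: dark wooden pepper mill, 58 mm across, 170 mm tall; origin under its foot.
- mug: Bystander: black mug, 84 x 114 x 80 mm; origin under its foot.
There are look-alikes about, which are no part of the job. What is shaped like the card but blue is not meant.

How it is judged (in metres and radians):
On the way, in this order (a step that is already met when the one before it is completed fails the run):
1. the clip is lifted up off the hooks in the fingers (z of clip in the frame of hook_stand above 0.165 m and contact force between clip and hook_stand below 0.05 N and contact force between clip and the fingers above 0.5 N), for 0.2 s.
2. the open clip is astride the card's top edge (value of joint each of clip_near, clip_far above 0.185 rad and z of clip_mouth in the frame of card_edge between -0.03 and -0.005 m and x of clip_mouth in the frame of card_edge between -0.008 and 0.008 m and y of clip_mouth in the frame of card_edge between -0.035 and 0.035 m and angle between the y axis of clip_mouth and the y axis of card_edge, either way round below 0.2 rad and angle between clip_mouth's own z axis and vertical below 0.2 rad and contact force between clip and card below 0.3 N and contact force between clip and the fingers above 1 N), for 0.2 s.
At the end, for the whole second after the job is handed in: Finishes holding: clip squeezed in the fingers (over 1 N), levers open over 0.185 rad (15 mm gap), mouth 5-30 mm below the card edge, within 8 mm of its mid-plane and 35 mm of its middle, within 0.2 rad of edge direction and upright, at rest, under 0.3 N on the card, off the hooks (all of step 2 and linear speed of clip below 0.02 m/s and contact force between clip and hook_stand below 0.05 N and height (world z) of clip above 0.13 m); the arm keeps its last pose, push and grip.
It fails at once if the card is knocked (over 6 N) (contact force between any of clip, the arm, the fingers and card above 6 N).
It fails at once if another thing is pushed about (over 30 mm) (distance of any of keys, salt_shaker, pepper_mill, mug from where it was at the start of the episode above 0.03 m).
It also fails if it takes over 38 s, if anything falls off the work surface, if the arm or the gripper's body presses on something with over 40 N, if the wrist force passes 120 N, or if a joint passes its speed limit or range.

## Working session

There is one attempt and no reset: what is moved stays moved. The work goes in short steps, Python scripts to look and compute and a tool call to move; the robot and the scene stay as the last step left them, time stands still between calls to the robot, and variables do not carry over. Pictures are saved under pics/ and viewed, at most 10 in all, crops included, and the job is handed in when it is done.

Besides the shell and the picture viewer there is one more tool, called after "Request:" as name(argument=value, ...) on one line, values as JSON. step_arm: Moves the arm, as the interface text tells. Its arguments: {"type":"object","properties":{"motion":{"type":"array","items":{"type":"number"}},"fingers":{"type":"number"},"force":{"type":"number"}},"required":["motion"]}

```bash
mkdir -p pics
python3 - <<'E'
from rig import arm
import cv2,numpy as np
o=arm.get_obs(); print(o)
for c in ["scene","top"]:
    im=arm.get_image(c); cv2.imwrite(f"pics/{c}0.png",im)
    for q in ["clip","clip_grip","clip_mouth","hook_stand","card","card_edge","pepper_mill","mug","salt_shaker","keys"]:
        for r in arm.tip_of(q,c)[:3]: print(c,q,np.round(r["location"],3),round(r["conf"],2))
    p=arm.camera_params(c); print(p)
E
```

```text
{'time_s': 0.0, 'q': array([-67.59179013,  17.86377269,   0.80081627,  86.69261237,
        -0.25283822,  75.58542737,  -1.5575715 ]), 'joint_velocities': array([ 0.05327328, -0.04489706,  0.09605174, -0.03103489, -0.06461179,
        0.08985003, -0.00491491]), 'joint_torque': array([ 6.66236119e-04, -3.79915631e+01,  1.46364165e-01, -2.30583251e+01,
        1.20483449e-02,  1.34377283e-02, -2.16392340e-05]), 'ee_pos': array([0.2303637 , 0.49867239, 0.25218442]), 'ee_rot': array([-1.79860035e+02,  4.72901851e-03,  1.55208472e+02]), 'ft_force': array([-0.11853966, -0.05401492, -0.67681735]), 'wrist_torque': array([ 0.01827822, -0.00563819,  0.00576037]), 'gripper_force': 0.0, 'opening': 0.08541247433996}
scene clip [0.559 0.146 0.15 ] 0.94
scene clip_grip [0.554 0.148 0.197] 0.64
scene clip_mouth [0.558 0.147 0.11 ] 0.66
scene hook_stand [ 0.561  0.152 -0.   ] 0.84
scene card [ 0.555 -0.131 -0.003] 0.83
scene card [0.313 0.188 0.002] 0.73
scene card_edge [ 0.558 -0.131  0.126] 0.74
scene card_edge [0.315 0.185 0.123] 0.69
scene pepper_mill [ 0.731 -0.075  0.002] 0.63
scene mug [0.446 
[... 405 characters left out ...]
 [0.56  0.15  0.149] 0.91
top clip_grip [0.558 0.145 0.198] 0.7
top clip_mouth [0.555 0.148 0.108] 0.77
top hook_stand [0.56  0.154 0.001] 0.95
top card [ 0.555 -0.131  0.003] 0.96
top card [ 0.315  0.189 -0.002] 0.61
top card_edge [0.311 0.189 0.118] 0.77
top card_edge [ 0.552 -0.129  0.125] 0.65
top mug [0.45  0.372 0.001] 0.91
top salt_shaker [0.715 0.038 0.003] 0.58
top keys [0.423 0.002 0.004] 0.63
{'camera_matrix': array([[500.93422841,   0.        , 328.80219997],
       [  0.        , 500.93422841, 244.80069295],
       [  0.        ,   0.        ,   1.        ]]), 'origin': array([0.44113275, 0.07112857, 1.29182383]), 'attitude': array([-175.68666935,    1.03947941,  -90.03470304])}
```

View pics/top0.png

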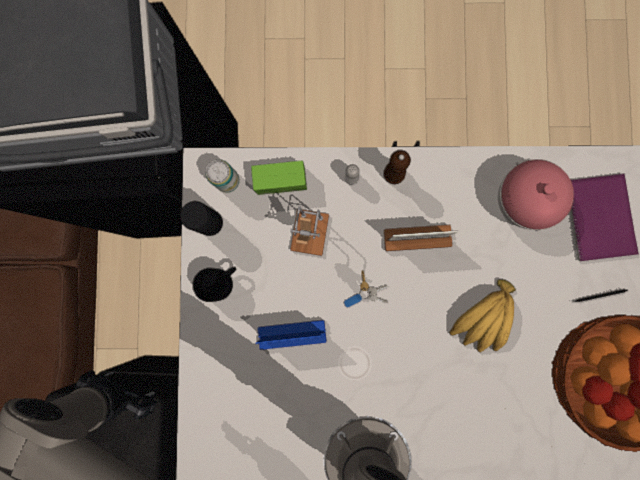

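View pics/scene0.png

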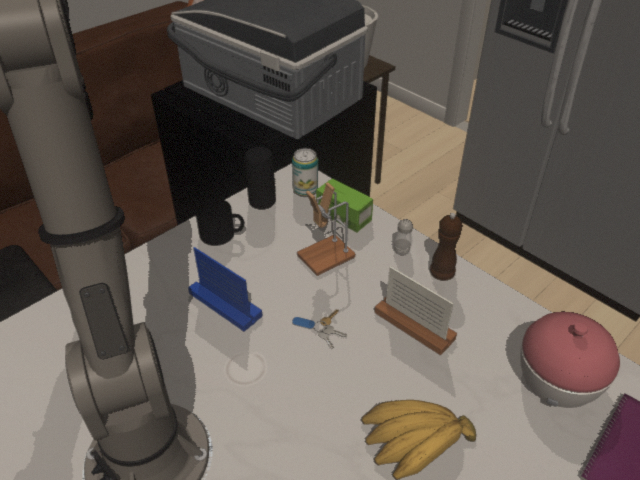

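```bash
cat > h.py <<'E'
import numpy as np,cv2
from scipy.spatial.transform import Rotation as R
def proj(p,P):
    M=R.from_euler('xyz',p['attitude'],degrees=True).as_matrix()
    c=(np.atleast_2d(P)-p['origin'])@M
    u=c@p['camera_matrix'].T
    return u[:,:2]/u[:,2:]
def unproj(p,uv,z):
    M=R.from_euler('xyz',p['attitude'],degrees=True).as_matrix()
    uv=np.atleast_2d(np.asarray(uv,float))
    d=np.c_[uv,np.ones(len(uv))]@np.linalg.inv(p['camera_matrix']).T@M.T
    return p['origin']+d*((z-p['origin'][2])/d[:,2:])
E
python3 - <<'E'
from rig import arm
from h import *
a=cv2.imread('pics/top0.png');b=cv2.imread('pics/scene0.png')
pt=arm.camera_params('top');ps=arm.camera_params('scene')
A=cv2.resize(a[175:265,250:350],None,fx=4,fy=4,interpolation=cv2.INTER_CUBIC)
B=cv2.resize(b[170:280,280:380],None,fx=4,fy=4,interpolation=cv2.INTER_CUBIC)
A=cv2.copyMakeBorder(A,0,B.shape[0]-A.shape[0],0,0,cv2.BORDER_CONSTANT)
cv2.imwrite('pics/crop1.png',np.hstack([A,B]))
P=[[.56,.147,.15],[.556,.147,.197],[.56,.147,0.014]]
print(proj(pt,P),proj(ps,P))
im=arm.get_image('top'); 
for q in ['card','clip','hook_stand']:
  for r in arm.silhouettes(q,'top')[:2]:
    m=r['region'].astype(np.uint8);print(q,r['conf'],m.sum(),cv2.minAreaRect(cv2.findNonZero(m)))
E
```

```text
[[304.72313514 230.62021497]
 [303.30561374 230.21972967]
 [308.22764165 236.10630032]] [[320.00395898 208.31227803]
 [318.62362182 191.80611185]
 [320.04486873 254.11528872]]
card 0.7 1540 ((418.94683837890625, 237.2035369873047), (22.7495059967041, 70.77623748779297), 86.18592071533203)
card 0.69 1580 ((290.8360900878906, 334.1967468261719), (24.082509994506836, 68.80716705322266), 84.80557250976562)
clip 0.79 377 ((302.87982177734375, 229.78636169433594), (25.112268447875977, 23.96832847595215), 60.642250061035156)
hook_stand 0.59 1169 ((309.2650146484375, 230.5629425048828), (34.35517501831055, 45.80690383911133), 9.7824068069458)
```

View pics/crop1.png

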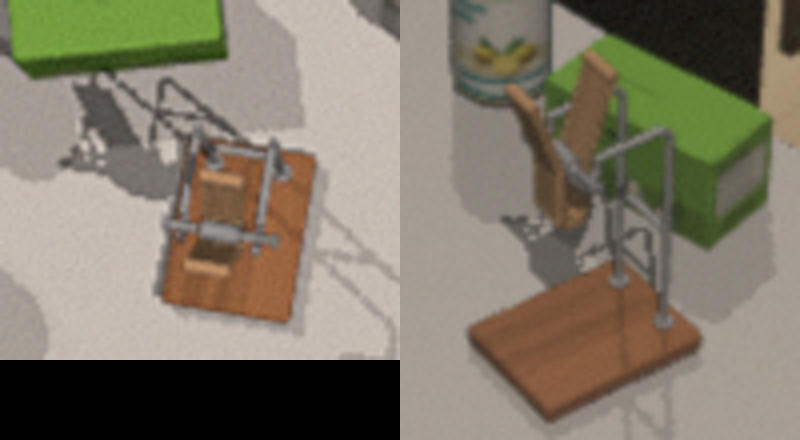

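Run:
```python
from rig import arm
from h import *
pt=arm.camera_params('top');ps=arm.camera_params('scene')
o=lambda u,v:(250+u/4,175+v/4)
def yaw(d): return np.degrees(np.arctan2(d[1],d[0]))
pin=unproj(pt,[o(168,226),o(275,241)],.15); d=pin[0]-pin[1]; print('pin',pin,yaw(d)-90, np.linalg.norm(d))
hd=unproj(pt,[o(222,181),o(207,268)],.202); d=hd[0]-hd[1]; print('handles',hd,hd.mean(0),yaw(d),np.linalg.norm(d))
a=cv2.imread('pics/top0.png')
g=cv2.cvtColor(a,cv2.COLOR_BGR2HSV)
# per-column brightest low-sat upper boundary in card region
sub=a[215:262,375:465]
cv2.imwrite('pics/card.png',cv2.resize(sub,None,fx=6,fy=6,interpolation=cv2.INTER_CUBIC))
b=cv2.imread('pics/scene0.png')[260:360,365:465]
B=cv2.resize(b,None,fx=4,fy=4,interpolation=cv2.INTER_CUBIC)
A=cv2.resize(sub,None,fx=4.4,fy=4.4,interpolation=cv2.INTER_CUBIC)
A=cv2.copyMakeBorder(A,0,400-A.shape[0],0,0,cv2.BORDER_CONSTANT)
cv2.imwrite('pics/card.png',np.hstack([A,B]))
```

```text
pin [[0.55804457 0.17620986 0.15      ]
 [0.54926299 0.11480775 0.15      ]] -8.139116631416016 0.062026885347373675
handles [[0.57742829 0.14190885 0.202     ]
 [0.52961165 0.14997305 0.202     ]] [0.55351997 0.14594095 0.202     ] -9.57276380046141 0.04849187925793593
```

View pics/card.png

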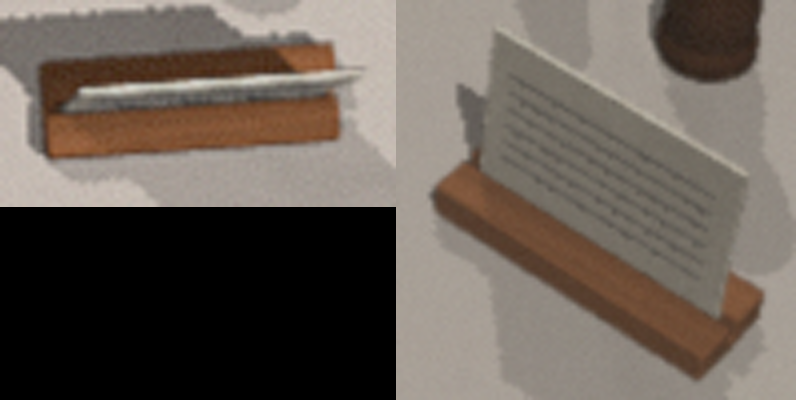

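Run:
```python
from rig import arm
from h import *
pt=arm.camera_params('top');ps=arm.camera_params('scene')
def rep(p,uv):
    P=unproj(p,uv,.125); d=P[0]-P[1]; print(P,P.mean(0),np.degrees(np.arctan2(d[1],d[0]))-90,np.linalg.norm(d))
rep(pt,[(375+80/4.4,215+89/4.4),(375+363/4.4,215+70/4.4)])
rep(ps,[(365+100/4,260+31/4),(365+350/4,260+177/4)])
o=lambda u,v:(375+u/4.4,215+v/4.4)
P=unproj(pt,[o(47,155),o(337,137)],.02);d=P[0]-P[1]; print(P,np.degrees(np.arctan2(d[1],d[0]))-90)
```

```text
[[ 0.55128006 -0.0580667   0.125     ]
 [ 0.5610381  -0.20772369  0.125     ]] [ 0.55615908 -0.1328952   0.125     ] 3.7305593687517415 0.14997477541511559
[[ 0.55091353 -0.06290055  0.125     ]
 [ 0.56140742 -0.20961146  0.125     ]] [ 0.55616047 -0.136256    0.125     ] 4.091268671121981 0.1470857277998485
[[ 0.52298547 -0.0502979   0.02      ]
 [ 0.53307936 -0.21713693  0.02      ]] 3.462218400696429
```

Request:
step_arm(motion=[-0.018,-0.007,-0.001,3,-0.053,-0.022,-0.002,9,-0.106,-0.044,-0.004,18,-0.159,-0.066,-0.006,27,-0.212,-0.088,-0.009,36,-0.266,-0.11,-0.011,44,-0.319,-0.132,-0.013,53,-0.359,-0.148,-0.015,60], fingers=0, force=20)

```text
time_s: 2.3
ee_pos: [0.4965, 0.2097, 0.2689]
ee_rot: [179.9, 0.1, 94.6]
ft_force: [1.0, -0.6, -0.0]
opening: 0.085
gripper_force: 0.0
```

Request:
step_arm(motion=[-0.03,0.023,0,6,-0.055,0.042,0,11,-0.068,0.052,0,14,-0.072,0.055,0,14.2,-0.072,0.055,0,14.2,-0.072,0.055,0,14.2])

```text
time_s: 3.05
ee_pos: [0.555, 0.1493, 0.2683]
ee_rot: [-180.0, -0.1, 81.2]
ft_force: [-0.5, 0.5, -0.6]
opening: 0.0855
gripper_force: 0.0
```

Run:
```python
from rig import arm
from h import *
for i in range(3):
    o=arm.get_obs(); im=arm.get_image('wrist')
    if i==0: cv2.imwrite('pics/w1.png',im); print(o['ee_pos'],o['ee_rot'])
    for q in ['clip_grip','clip','card_edge','hook_stand']:
        for r in arm.tip_of(q,'wrist')[:1]: print(q,np.round(r['location'],4),round(r['conf'],2))
    if i==0:
      for c in ['top','scene']:
        arm.get_image(c)
        for q in ['clip_grip','clip']:
          for r in arm.tip_of(q,c)[:1]: print(c,q,np.round(r['location'],4),round(r['conf'],2))
```

```text
[0.55503863 0.14931871 0.26828677] [-1.79953616e+02 -5.37593095e-02  8.11703693e+01]
clip_grip [0.5582 0.1476 0.1996] 0.7
clip [0.5577 0.1496 0.1506] 0.78
card_edge [0.3165 0.1899 0.1215] 0.8
hook_stand [0.5561 0.1472 0.0028] 0.57
top clip_grip [0.7137 0.0367 0.0011] 0.23
scene clip_grip [0.5579 0.1494 0.1966] 0.75
scene clip [0.559  0.1454 0.1507] 0.8
clip_grip [0.554  0.1456 0.2   ] 0.74
clip [0.5561 0.1462 0.15  ] 0.97
card_edge [0.3149 0.1899 0.1223] 0.87
hook_stand [0.5586 0.1469 0.0009] 0.76
clip_grip [0.5536 0.1444 0.1999] 0.64
clip [0.5572 0.1456 0.1513] 0.81
card_edge [0.3135 0.1865 0.1243] 0.69
hook_stand [0.5572 0.1472 0.0014] 0.61
```

View pics/w1.png

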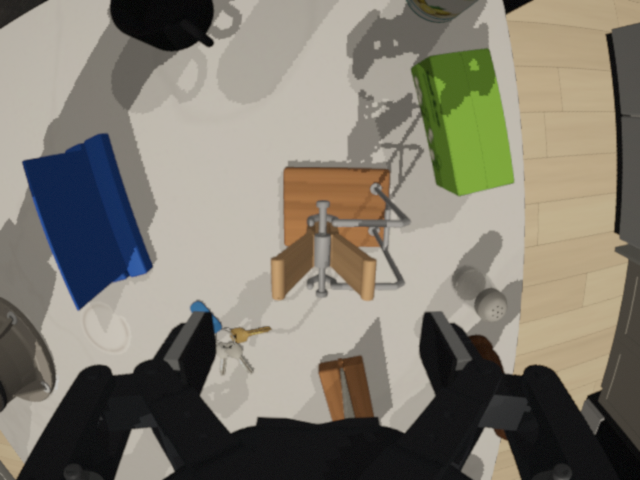

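Request:
step_arm(motion=[-0.002,0.002,0.01,0,-0.002,0.002,0.027,0,-0.002,0.002,0.044,0,-0.002,0.002,0.058,0,-0.002,0.002,0.066,0,-0.002,0.002,0.069,0,-0.002,0.002,0.069,0])

```text
time_s: 4.97
ee_pos: [0.5577, 0.1454, 0.1995]
ee_rot: [180.0, -0.0, 81.0]
ft_force: [0.8, -0.3, -0.5]
opening: 0.0853
gripper_force: 0.0
```

Request:
step_arm(motion=[0,0,0,0,0,0,0,0,0,0,0,0,0,0,0,0,0,0,0,0,0,0,0,0], fingers=115)

```text
time_s: 5.72
ee_pos: [0.5588, 0.1455, 0.2015]
ee_rot: [179.8, -0.1, 81.0]
ft_force: [0.0, 0.1, 6.1]
opening: 0.0468
gripper_force: 5.8
```

Request:
step_arm(motion=[0,0,-0.004,0,0,0,-0.012,0,0,0,-0.024,0,0,0,-0.04,0,0,0,-0.056,0,0,0,-0.07,0,0,0,-0.078,0,0,0,-0.08,0])

```text
time_s: 6.72
ee_pos: [0.5577, 0.1454, 0.2799]
ee_rot: [180.0, -0.0, 81.0]
ft_force: [-0.2, -0.6, -0.4]
opening: 0.047
gripper_force: 4.4
```

Request:
step_arm(motion=[0,0,0,0,0,0,0,0,0,0,0,0,0,0,0,0])

```text
time_s: 7.22
ee_pos: [0.5574, 0.1454, 0.279]
ee_rot: [-180.0, 0.0, 81.0]
ft_force: [-0.2, 0.3, -1.3]
opening: 0.0473
gripper_force: 4.4
```

Run:
```python
from rig import arm
from h import *
o=arm.get_obs(); im=arm.get_image('wrist'); cv2.imwrite('pics/w2.png',im); print(o['ee_pos'],o['ft_force'])
b=arm.get_image('scene')
for q in ['clip_grip','clip','clip_mouth']:
    for r in arm.tip_of(q,'scene')[:1]: print(q,np.round(r['location'],4),round(r['conf'],2))
    for r in arm.tip_of(q,'wrist')[:1]: print('w',q,np.round(r['location'],4),round(r['conf'],2))
cv2.imwrite('pics/s2.png',np.hstack([cv2.resize(b[90:290,240:440],(400,400)),cv2.resize(im[150:450,180:480],(400,400))]))
```

```text
[0.55735657 0.14539186 0.27903764] [-0.1843541   0.33585737 -1.30771183]
clip_grip [0.5521 0.1488 0.2737] 0.76
w clip_grip [0.5551 0.1456 0.276 ] 0.62
clip [0.5567 0.1458 0.2281] 0.77
w clip [0.5548 0.147  0.2253] 0.61
clip_mouth [0.5549 0.1472 0.188 ] 0.6
w clip_mouth [0.5535 0.1515 0.1893] 0.89
```

View pics/s2.png

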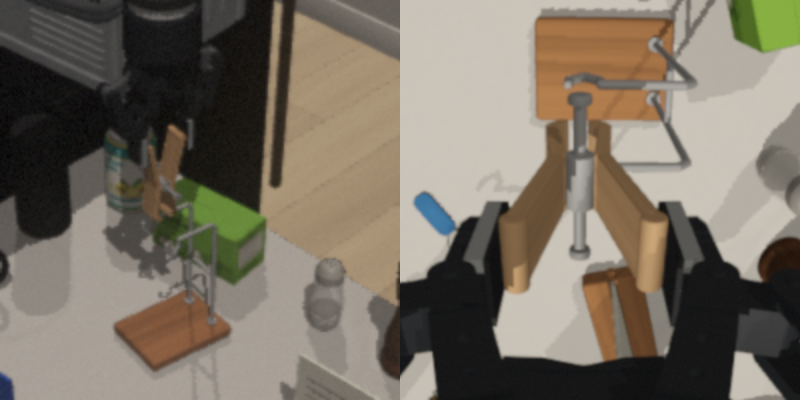

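Request:
step_arm(motion=[0,0,0,0,0,0,0,0,0,0,0,0], fingers=150)

```text
time_s: 8.0
ee_pos: [0.5575, 0.1454, 0.2793]
ee_rot: [180.0, -0.0, 81.0]
ft_force: [-0.7, 0.4, -0.9]
opening: 0.0349
gripper_force: 5.9
```

Request:
step_arm(motion=[0,0,0,0,0,0,0,0,0,0,0,0,0,0,0,0], fingers=180)

```text
time_s: 8.5
ee_pos: [0.5575, 0.1454, 0.2793]
ee_rot: [180.0, 0.0, 81.0]
ft_force: [-0.5, -0.5, -0.3]
opening: 0.0255
gripper_force: 7.2
```

Run:
```python
from rig import arm
from h import *
for k in range(3):
  o=arm.get_obs(); im=arm.get_image('wrist'); print(o['ee_pos'],o['ee_rot'][2],o['opening'])
  b=arm.get_image('scene')
  for q in ['clip_grip','clip','clip_mouth']:
    for c in ['scene','wrist']:
      for r in arm.tip_of(q,c)[:1]: print(c,q,np.round(r['location'],4),round(r['conf'],2))
cv2.imwrite('pics/s3.png',np.hstack([cv2.resize(b[90:290,240:440],(400,400)),cv2.resize(im[150:450,180:480],(400,400))]))
```

```text
[0.55747453 0.14541412 0.27931302] 81.0090439041804 0.025475911813458582
scene clip_grip [0.5526 0.1473 0.2696] 0.91
wrist clip_grip [0.5529 0.1472 0.2711] 0.8
scene clip [0.556  0.147  0.2205] 0.78
wrist clip [0.5547 0.1467 0.2221] 0.77
scene clip_mouth [0.5556 0.1478 0.1796] 0.77
[0.55746318 0.14541663 0.27931437] 81.00550693685324 0.02540462497432266
scene clip_grip [0.5536 0.1455 0.2732] 0.56
wrist clip_grip [0.5584 0.1478 0.2733] 0.75
scene clip [0.5551 0.1445 0.2216] 0.79
wrist clip [0.5541 0.1467 0.2217] 0.75
scene clip_mouth [0.5555 0.1486 0.1829] 0.84
[0.55745659 0.14542516 0.27930028] 81.0056858994991 0.02522170536506109
scene clip_grip [0.5551 0.1494 0.2703] 0.77
wrist clip_grip [0.5526 0.1451 0.2687] 0.82
scene clip [0.5569 0.1472 0.2177] 0.75
wrist clip [0.5566 0.151  0.2251] 0.9
scene clip_mouth [0.5552 0.145  0.1812] 0.66
wrist clip_mouth [0.5568 0.1465 0.2184] 0.7
```

View pics/s3.png

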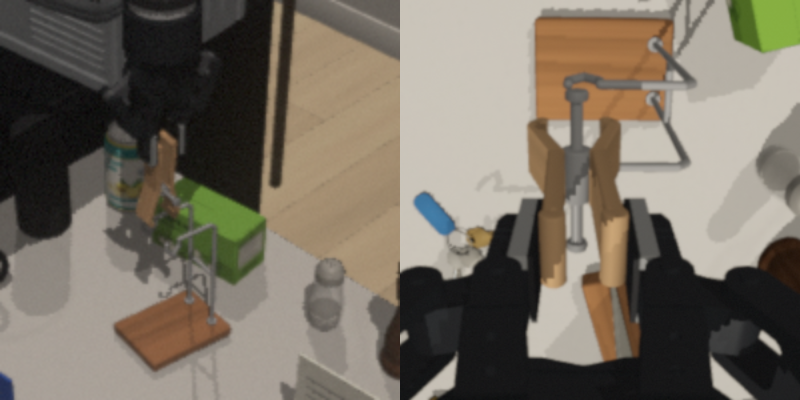

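Request:
step_arm(motion=[-0.012,0.002,-0.008,0,-0.04,0.006,-0.01,-2,-0.08,0.013,-0.01,-4,-0.12,0.019,-0.01,-6,-0.165,0.026,-0.01,-8,-0.205,0.033,-0.01,-10,-0.24,0.038,-0.01,-12,-0.262,0.042,-0.01,-12.8])

```text
time_s: 10.7
ee_pos: [0.5572, -0.1241, 0.2903]
ee_rot: [180.0, 0.1, 93.6]
ft_force: [0.9, 0.7, -0.7]
opening: 0.0251
gripper_force: 7.1
```

Request:
step_arm(motion=[-0.01,0,0.01,0,-0.014,0,0.025,0,-0.0145,0,0.038,0,-0.0145,0,0.042,0,-0.0145,0,0.042,0,-0.0145,0,0.042,0])

```text
time_s: 11.45
ee_pos: [0.5594, -0.1341, 0.2478]
ee_rot: [179.9, 0.0, 93.9]
ft_force: [0.4, 0.2, -0.7]
opening: 0.0251
gripper_force: 7.1
```

Run:
```python
from rig import arm
from h import *
D={}
for k in range(4):
  for c in ['scene','wrist','top']:
   im=arm.get_image(c)
   if k==3:
     D[c]=im
   for q in ['clip_grip','clip','clip_mouth','card_edge']:
     for r in arm.tip_of(q,c)[:2]:
       if r['location'][1]<0: D.setdefault((c,q),[]).append(r['location'])
o=arm.get_obs();print(o['ee_pos'],o['ee_rot'],o['opening'],o['time_s'])
for k,v in D.items():
  if isinstance(k,tuple): print(k,len(v),np.round(np.median(v,0),4))
b,im=D['scene'],D['wrist']
cv2.imwrite('pics/s4.png',np.hstack([cv2.resize(b[180:380,320:520],(400,400),interpolation=2),cv2.resize(im[200:450,195:445],(400,400))]))
```

```text
[ 0.55896738 -0.13439507  0.24730574] [ 1.79998107e+02 -9.51481347e-05  9.38084157e+01] 0.025203376487682956 14.45
('scene', 'clip_grip') 6 [ 0.5564 -0.1322  0.2358]
('scene', 'clip') 4 [ 0.5592 -0.1348  0.188 ]
('scene', 'clip_mouth') 5 [ 0.5568 -0.1337  0.1503]
('scene', 'card_edge') 4 [ 0.5572 -0.134   0.124 ]
('wrist', 'clip_grip') 5 [ 0.5542 -0.1341  0.2396]
('wrist', 'clip') 4 [ 0.5558 -0.133   0.1896]
('wrist', 'card_edge') 4 [ 0.5542 -0.1316  0.1272]
('top', 'clip_grip') 4 [ 0.5576 -0.1325  0.2362]
('top', 'clip') 4 [ 0.557  -0.1289  0.1868]
('top', 'clip_mouth') 4 [ 0.5551 -0.1344  0.1464]
('top', 'card_edge') 4 [ 0.5532 -0.1312  0.1267]
('wrist', 'clip_mouth') 1 [ 0.5533 -0.1339  0.1255]
```

View pics/s4.png

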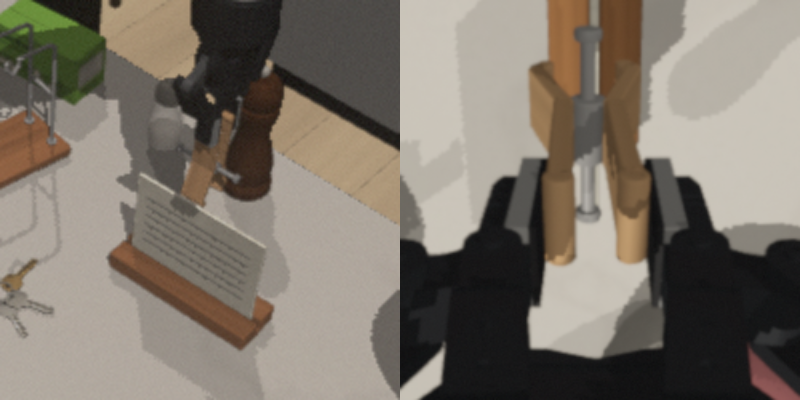

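Run:
```python
from rig import arm
from h import *
p=arm.camera_params('wrist');K=p['camera_matrix'];M=R.from_euler('xyz',p['attitude'],degrees=True).as_matrix();print(p)
def un(u,v,z):
    x=np.array([u-K[0,2],v-K[1,2]]);r=np.hypot(*x);th=r/K[0,0]
    d=M@np.r_[np.sin(th)*x/r,np.cos(th)]
    return np.round(p['origin']+d*((z-p['origin'][2])/d[2]),4)
f=lambda u,v:(195+(u-400)/1.6,200+v/1.6)
print('pin',un(*f(588,212),.188),un(*f(588,36),.188))
print('rolls',un(*f(558,262),.24),un(*f(633,262),.24), 'top',un(*f(560,180),.244),un(*f(631,178),.244))
print('jaw low L',un(*f(538,66),.152),un(*f(626,66),.152))
print('card',un(*f(593,2),.125),un(*f(593,26),.125))
print('pads',un(*f(540,240),.24),un(*f(652,240),.24))
```

```text
{'camera_matrix': array([[371.64829954,   0.        , 317.21919089],
       [  0.        , 371.64829954, 245.59734221],
       [  0.        ,   0.        ,   1.        ]]), 'origin': array([ 0.55595008, -0.0566039 ,  0.36860824]), 'attitude': array([ 1.62176569e+02, -9.05992227e-02,  3.69086464e+00])}
pin [ 0.5606 -0.166   0.188 ] [ 0.5568 -0.1026  0.188 ]
rolls [ 0.5523 -0.1507  0.24  ] [ 0.572  -0.1494  0.24  ] top [ 0.552  -0.1237  0.244 ] [ 0.5688 -0.1221  0.244 ]
jaw low L [ 0.5386 -0.1247  0.152 ] [ 0.5722 -0.1226  0.152 ]
card [ 0.5583 -0.1038  0.125 ] [ 0.559  -0.1141  0.125 ]
pads [ 0.5474 -0.144   0.24  ] [ 0.5763 -0.1421  0.24  ]
```

Request:
step_arm(motion=[0,0,0.004,0,0,0,0.01,0,0,0,0.016,0,0,0,0.022,0,0,0,0.028,0,0,0,0.034,0,0,0,0.039,0,0,0,0.041,0])

```text
time_s: 15.45
ee_pos: [0.5588, -0.1343, 0.2058]
ee_rot: [-180.0, -0.0, 93.8]
ft_force: [-0.2, 0.6, -0.6]
opening: 0.025
gripper_force: 7.1
```

Run:
```python
from rig import arm
from h import *
D={}
for k in range(4):
  for c in ['scene','wrist','top']:
   im=arm.get_image(c)
   if k==3: D[c]=im
   for q in ['clip','clip_mouth','card_edge']:
     for r in arm.tip_of(q,c)[:2]:
       if r['location'][1]<0: D.setdefault((c,q),[]).append(r['location'])
o=arm.get_obs();print(o['ee_pos'],o['ee_rot'],o['opening'],o['gripper_force'],o['ft_force'],o['time_s'])
for k,v in D.items():
  if isinstance(k,tuple): print(k,len(v),np.round(np.median(v,0),4))
b,im=D['scene'],D['wrist']
cv2.imwrite('pics/s5.png',np.hstack([cv2.resize(b[215:315,370:470],(400,400),interpolation=2),cv2.resize(im[160:290,255:385],(400,400),interpolation=2)]))
```

```text
[ 0.55895774 -0.1344147   0.20630839] [1.79999464e+02 1.66372534e-03 9.38087866e+01] 0.025134227267452198 7.122977301478386 [-0.6369195   0.1550518  -1.31145009] 17.85
('scene', 'clip') 3 [ 0.5573 -0.1342  0.1473]
('scene', 'clip_mouth') 5 [ 0.5569 -0.1326  0.1068]
('scene', 'card_edge') 4 [ 0.5592 -0.1322  0.1248]
('wrist', 'clip') 4 [ 0.5565 -0.1339  0.1483]
('wrist', 'card_edge') 5 [ 0.5564 -0.1338  0.1289]
('top', 'clip') 4 [ 0.5558 -0.1314  0.1453]
('top', 'clip_mouth') 5 [ 0.5547 -0.1349  0.1056]
('top', 'card_edge') 4 [ 0.555  -0.1309  0.127 ]
```

View pics/s5.png

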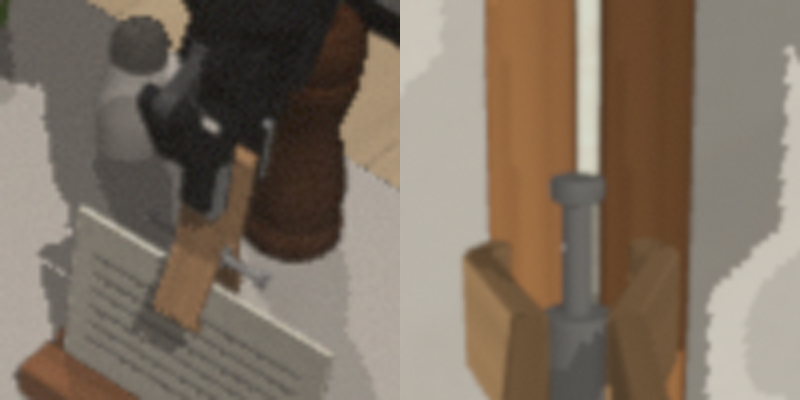

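Request:
step_arm(motion=[0,0.001,0,0,0,0.002,-0.001,0,0,0.002,-0.001,0,0,0.002,-0.001,0,0,0.002,-0.001,0,0,0.002,-0.001,0,0,0.002,-0.001,0,0,0.002,-0.001,0])

```text
time_s: 18.85
ee_pos: [0.561, -0.1343, 0.2073]
ee_rot: [180.0, -0.0, 93.8]
ft_force: [-0.3, -0.3, -1.5]
opening: 0.0254
gripper_force: 7.1
```

Run:
```python
from rig import arm
o=arm.get_obs();print(o['ee_pos'],o['opening'],o['gripper_force'],o['ft_force'],abs(o['joint_velocities']).max())
print(arm.hand_in())
```

```text
[ 0.5609771  -0.13425521  0.20731814] 0.025379881395438047 7.1193623542785645 [-0.26469596 -0.34234331 -1.47892681] 0.120857180503725
the job is handed in; nothing more can be done
None
```

The clip is off the hooks and held still and squeezed open (about 24 mm gap by the handle width) astride the middle of the white recipe card's top edge, tips about 17 mm below it by camera estimate; I handed it in at about 19 s with no contact force showing, but no verdict came back.

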